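# Unlatch and open the pottery wheel's drive panel

## Task

Open the yellow access panel of the pottery wheel so that its drive belt pulleys can be looked at: push the red T key down against its spring until its dogs take hold, turn it clockwise to undo the quarter-turn latch, then swing the panel up past upright until it rests open by itself. Let the key spring back up, and leave the pots and tools around the wheel where they stand.

Things in the scene. Friction and masses are not known exactly. Their poses are not given: they have to be found in the camera images.
- wheel: Fixed bench-top pottery wheel. Origin on the table under the middle of the access panel's compartment. Its blue housing is 110 mm high, 260 mm along its x axis (-130 to 130) and 510 mm along its y axis (-420 to +90). A 220 mm wheelhead disc, top 140 mm above the table, is centred at its y = -300; a bowl stands on it. The yellow panel covers the y = -90 to +90 part.
- panel (a joint): Opening angle of the yellow access panel, rad: 0 shut and flat, 1.8 leaning back on its stop. With key and latch it weighs about 0.7 kg. It falls shut from below upright (1.57) and falls on to the stop from beyond it. While latched it cannot be lifted. The panel is 250 mm along the wheel's x axis, 215 mm from hinge to lip, 6 mm thick.
- panel_hinge (a point): Middle of the panel's hinge line, level with the panel's underside, 110 mm above the table, at the wheel's (0, -90) mm. The hinge line runs along the wheel's x axis; the edge on the wheel's +y side rises. Its axes turn with the panel; shut, they are the wheel's.
- panel_lip (a point): Middle of the free edge of the panel, on its underside, 215 mm from the hinge. Along the whole edge the panel overhangs the housing's +y wall by 35 mm, so that fingertips tilted in from the +y side can go under the lip and push it up; there is nothing to grasp there. The axes turn with the panel.
- key_grip (a point): Centre of the red T bar of the key: 80 mm long along its own x axis, 14 mm wide (its y), 22 mm high, 171 mm above the table when the panel is shut and the key is up. The key's upright axis is 130 mm from the hinge towards the lip, midway along x; a 20 mm stem joins it to the collar. The key is captive and never leaves the panel. Left up, it spins freely either way and does nothing.
- key_collar (a point): Centre of the top of the dark round collar (54 mm across) that the key enters, 136 mm above the table. Inside, unseen: two dogs on the key drop between six dogs, 60 degrees apart, on the latch when the key is pushed down. If dogs meet end to end the key stops about 2 mm down until it is turned up to 0.5 rad. Once down it has up to 40 degrees of play, then drives the latch.
- key_press (a joint): How far the key is pushed down, m: 0 up, 0.008 fully down. Spring: 4 N to start it, 8 N fully down; it springs up when let go. Key down: clockwise (from above) drives the latch open against about 0.12 N m, anticlockwise locks it again. The latch frees the panel by 75 degrees and stops hard at 90 degrees; it may start up to 17 degrees turned, unseen. Key up: latch stays, key can be wound back.
- bowl_mid (a point): Terracotta bowl, 120 mm across, 60 mm high, on the wheelhead. Leave alone. The point is its centre, half-way up.
- mug_mid (a point): Blue mug, 80 mm across, 90 mm high, beyond the wheelhead end of the wheel. Leave alone. The point is its centre, half-way up.
- glaze_mid (a point): Amber jar with black cap, 80 mm across, 100 mm high, beyond the wheel. Leave alone. The point is its centre, half-way up.
- slat_mid (a point): Light wood slat 200 x 35 x 12 mm, lying on the table on the lip side of the wheel. Leave alone. The point is its centre, half-way up.
- pot_mid (a point): Closed terracotta pot, 100 mm across, 95 mm high, beyond the wheel. Leave alone. The point is its centre, half-way up.
- tile_mid (a point): White tile 100 x 100 x 10 mm, lying on the table on the lip side of the wheel. Leave alone. The point is its centre, half-way up.
- spatula_grip (a point): Handle of a spatula lying on the table on the lip side of the wheel, about 0.2 m long. Leave alone.

How it is judged:
By the outcome, as a careful person would: the job done as asked, in the order asked, and still so for the second after the job is handed in, with the robot touching nothing.
It also fails if it takes over 72 s, if anything falls off the work surface, if the arm or the gripper's body presses on something with over 40 N, if the wrist force passes 120 N, or if a joint passes its speed limit or range.

## Robot

A 6-joint arm with a two-finger parallel gripper is mounted at the origin on the work surface. World frame = base frame: x ahead of the robot, y to its left, z up, the work surface at z = 0. Lengths are in m, angles in rad, forces in N, time in s.
With the tool pointing down it reaches from about 0.35 to 0.875 m from the base axis. Payload 4.2 kg.
Tool frame: the origin (TCP) lies at the very end of the fingers, on their centre line; the grasp point (between the pads) lies 19 mm behind it; z points along the fingers, y is the direction in which the jaws open and shut (so a half turn about z gives the same grasp; the last joint's range is limited). The gripper opens to 85 mm and grips with 20 to 120 N. Pads are 22 mm wide; open, the fingers measure 114 mm over their backs; the gripper's body (76 mm by 85 mm) begins 54 mm behind the grasp point. The pads swing forward as they close: fully open they stand 13 mm farther back than shut.
Start: joints at [-1.072, 0.385, 0.008, 0, -1.194, -0.259], TCP at [0.148, -0.607, 0.204] pointing down, gripper open.
Joint ranges: [-3.14, 3.14], [-1.21, 2.06], [-1.07, 1.41], [-3.16, 2.05], [-2.99, -0.16], [-3.1, 3.1]. Speed limits (rad/s): [2.79, 2.79, 3.14, 3.14, 3.14, 3.14].

## Interface

Orientations are given as a unit quaternion [w, x, y, z].
In Python, from rig import arm gives the robot as it stands. The module is installed in compiled form; this text tells all that it offers.
- The arm moves only by the tool apply_moves, never from a script. Its arguments are lists of equal length, an entry for each row: "dr": the turn, a rotation vector about the world's x, y, z in rad, a list of three; "travel": the shift along the world's x, y, z in cm, a list of three; "claw": the gripper's target within -1 to 1 (shut at 1, half-way at 0, fully open at -1). A call has 1 to 8 rows; each row shifts and turns the commanded pose from where the row before left it; what a row does not reach is not made up. A row lasts 1/8 s, in which the tool goes at most 62.5 mm and 10.7 degrees, less where a joint would pass 70% of its speed; a pose out of reach is approached as far as the arm can. A call is refused whole if a number of a shift passes 6.25 or a number of a turn 0.188, either way. A call with a gripper value outside its range is refused whole. The fingers move at their own pace and stop on an object; the grip force is fixed at half the most. Time passes only in rows, so rows that do not move let the fingers close. It gives the time, the measured TCP pose, the force and the opening at its end, in the units of the state.
- arm.get_obs(): the state, without advancing time (a new reading comes with each control period).
- arm.capture(name): name is "side" or "top" or "wrist"; returns a dict with "frame" (480x640x3 uint8, red, green, blue), "fx", "fy", "cx", "cy" (pixels), "R" (3x3) and "t" (3): a world point X has camera coordinates R X + t; the wrist camera has in their place "tool_from_camera" (4x4, takes a point from camera to tool coordinates, whose origin is the TCP and whose axes are the flange's). Camera axes: x right, y down, z forward; pixel columns grow to the right and rows downward; lengths in m; the calibration is good to about 2 mm. A picture is of the moment at which its call begins: read the wrist's pose just before it. There is no depth.
- arm.sign_off(): hands the job in, once; it reports no verdict.
Trained networks look in a picture, given as the dict that the camera call returned (one of the last four; its "shot" number tells which), for a name from the list of things; names that differ only in an ending like _2 or _b are one class to them, and where a whole thing is asked for, a point or a joint stands for the part that bears it (a point fixed in the world has none). Each returns a list of dicts, best first, with "score" (0 to 1); they miss things now and then, are a little off and sometimes report something else, mostly with a low value. They report only what shows in the picture. A call takes as long as a camera call.
- arm.cut_out(picture, label): "region" (480x640 bool, what is visible of it) and "location" ([column, row] in pixels, amid what is visible of it).
The state is a dict: "clock": time; "joint_positions": joint angles; "dq": joint speeds; "joint_efforts": joint torques, N m; "tcp_pos": TCP position; "orientation": TCP orientation; "force": force on the tool from outside, world axes, zero at the start; "torque": the same for the moment, N m; "width": finger opening in m.
Only numpy, scipy, OpenCV 4.12 (cv2) and the standard library are available. Lean on these libraries where they do the work, as an engineer would, in place of code of your own. Each camera call takes 0.05 s, during which the arm holds its last target. There are 200 camera calls.

## Working session

There is one attempt and no reset: what is moved stays moved. The work goes in short steps, Python scripts to look and compute and a tool call to move; the robot and the scene stay as the last step left them, time stands still between calls to the robot, and variables do not carry over. Pictures are saved under pics/ and viewed, about 8 in all and at most 12, crops included, and the job is handed in when it is done.

Besides the shell and the picture viewer there is one more tool, called after "Emit:" as name(argument=value, ...), one argument or row to a line, values as JSON. apply_moves: Moves the arm, as the interface text tells. Its arguments: {"type":"object","properties":{"dr":{"type":"array"},"travel":{"type":"array"},"claw":{"type":"array"}},"required":["dr","travel","claw"]}

```bash
mkdir -p pics; cat > h.py <<'E'
import numpy as np, cv2
from rig import arm
def save(c,n): cv2.imwrite(f'pics/{n}.png',c['frame'][:,:,::-1])
def ray(c,px):
    R=np.array(c['R']);t=np.array(c['t'])
    d=np.array([(px[0]-c['cx'])/c['fx'],(px[1]-c['cy'])/c['fy'],1.])
    return -R.T@t, R.T@d
def onz(c,px,z):
    o,d=ray(c,px); return o+d*(z-o[2])/d[2]
def proj(c,X):
    p=np.array(c['R'])@np.array(X)+np.array(c['t']); return [c['cx']+c['fx']*p[0]/p[2],c['cy']+c['fy']*p[1]/p[2]]
E
python3 - <<'E'
from h import *
s=arm.get_obs(); print({k:np.round(v,3) for k,v in s.items()})
H={'key_grip':.171,'key_collar':.136,'panel':.116,'bowl_mid':.17,'mug_mid':.045,'glaze_mid':.05,'slat_mid':.006,'pot_mid':.047,'tile_mid':.005,'spatula_grip':.01,'wheel':.11}
for n in('top','side'):
    c=arm.capture(n); save(c,n+'0'); print(n,'cam at',ray(c,(0,0))[0].round(3))
    for k,z in H.items():
        for r in arm.cut_out(c,k)[:1]:
            m=r['region'].astype(np.uint8); 
            (a,b,ang)=cv2.minAreaRect(cv2.findNonZero(m))
            q=np.array([onz(c,p,z)[:2] for p in cv2.boxPoints((a,b,ang))]).round(3).tolist()
            print(k,round(r['score'],2),np.round(r['location']),onz(c,r['location'],z).round(3),q)
E
```

```text
{'clock': np.float64(0.0), 'joint_positions': array([-1.072e+00,  3.860e-01,  7.000e-03, -1.000e-03, -1.194e+00,
       -2.590e-01]), 'dq': array([ 0.001, -0.001, -0.   ,  0.   , -0.001, -0.   ]), 'joint_efforts': array([ 0.0000e+00, -3.9229e+01,  1.8841e+01,  4.1860e+00, -5.0000e-03,
        0.0000e+00]), 'tcp_pos': array([ 0.148, -0.606,  0.203]), 'orientation': array([-0.   , -0.12 ,  0.993,  0.001]), 'force': array([ 0.463,  1.225, -0.134]), 'torque': array([ 0.02 , -0.006, -0.024]), 'width': np.float64(0.085)}
top cam at [0.315 0.022 1.358]
key_grip 0.64 [273. 262.] [0.499 0.119 0.171] [[0.503, 0.156], [0.524, 0.079], [0.502, 0.073], [0.481, 0.15]]
key_collar 0.59 [286. 265.] [0.493 0.087 0.136] [[0.393, 0.217], [0.641, 0.18], [0.599, -0.045], [0.354, 0.001]]
panel 0.88 [288. 264.] [0.5   0.08  0.116] [[0.394, 0.22], [0.643, 0.186], [0.603, -0.045], [0.356, -0.002]]
bowl_mid 0.89 [407. 269.] [ 0.459 -0.24   0.17 ] [[0.525, -0.191], [0.518, -0.313], [0.4, -0.299], [0.407, -0.18]]
mug_mid 0.55 [461. 303.] [ 0.368 -0.413  0.045] [[0.348, -0.346], [0.44, -0.413], [0.383, -0.497], [0
[... 1264 characters left out ...]
.455], [0.305, -0.344]]
glaze_mid 0.93 [274. 263.] [0.714 0.071 0.05 ] [[0.782, 0.091], [0.768, -0.008], [0.677, 0.036], [0.694, 0.129]]
slat_mid 0.74 [272. 398.] [0.455 0.322 0.006] [[0.556, 0.356], [0.573, 0.315], [0.367, 0.283], [0.356, 0.322]]
pot_mid 0.76 [335. 235.] [ 0.678 -0.117  0.047] [[0.743, -0.105], [0.717, -0.21], [0.639, -0.156], [0.666, -0.057]]
tile_mid 0.69 [233. 330.] [0.657 0.26  0.005] [[0.719, 0.291], [0.715, 0.175], [0.603, 0.208], [0.612, 0.316]]
spatula_grip 0.81 [183. 384.] [0.616 0.429 0.01 ] [[0.704, 0.462], [0.714, 0.395], [0.428, 0.416], [0.428, 0.474]]
wheel 0.56 [379. 277.] [ 0.455 -0.02   0.11 ] [[0.647, 0.175], [0.62, -0.541], [0.251, -0.27], [0.345, 0.273]]
```

```bash
cd pics; python3 -c "
import cv2,numpy as np
a=cv2.imread('top0.png');b=cv2.imread('side0.png')
cv2.imwrite('both.png',cv2.resize(np.vstack([a,b])[:, :],(640*600//960*1,600)))"
```

```text
(no output)
```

View pics/top0.png

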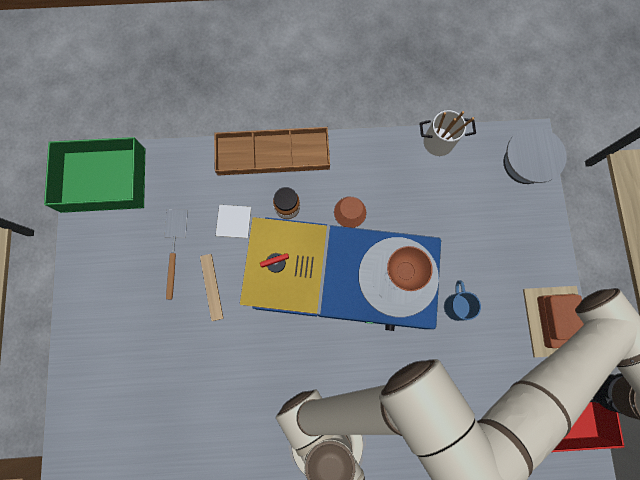

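View pics/side0.png

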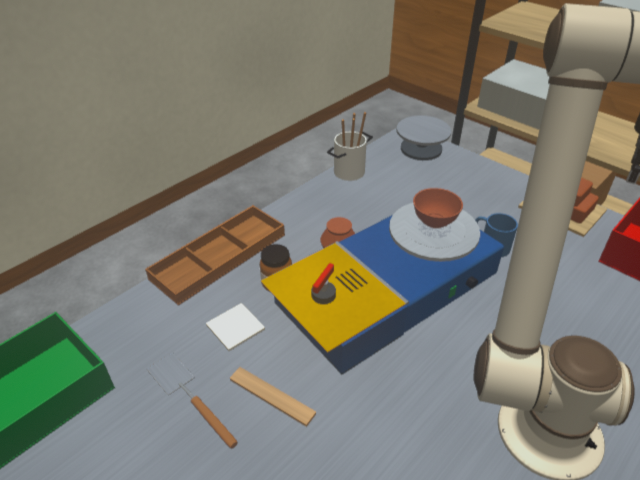

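The top and side views agree. The wheel's yaw is about -0.165 rad and its +y (lip) side faces world +y. The key is at about (0.499, 0.118) in both views, with its bar at about 106° from world x. In the top image the key is at pixel (273,262) and the lip edge is on the left at x≈250. I'll fly above the bowl to a point over the key.

Emit:
apply_moves(
  dr=[
    [0,0,0.115],
    [0,0,0.115],
    [0,0,0.115],
    [0,0,0.115],
    [0,0,0.115],
    [0,0,0.115],
    [0,0,0.115],
    [0,0,0.115],
  ],
  travel=[
    [2.5,5.2,2],
    [2.5,5.2,2],
    [2.5,5.2,2],
    [2.5,5.2,2],
    [2.5,5.2,2],
    [2.5,5.2,2],
    [2.5,5.2,0],
    [2.5,5.2,0],
  ],
  claw=[-1,-1,-1,-1,-1,-1,-1,-1],
)

```text
clock: 2.2
tcp_pos: [0.3489, -0.1893, 0.3244]
orientation: [0.001, -0.549, 0.835, -0.001]
force: [0.7, -0.2, 0.5]
width: 0.0853
```

Emit:
apply_moves(
  dr=[
    [0,0,0.115],
    [0,0,0.115],
    [0,0,0.115],
    [0,0,0.115],
    [0,0,0.115],
    [0,0,0.115],
    [0,0,0],
    [0,0,0],
  ],
  travel=[
    [2.5,5.2,0],
    [2.5,5.2,0],
    [2.5,5.2,0],
    [2.5,5.2,-1],
    [2.5,5.2,-2],
    [2.5,5.0,-2],
    [0,0,0],
    [0,0,0],
  ],
  claw=[-1,-1,-1,-1,-1,-1,-1,-1],
)

```text
clock: 3.2
tcp_pos: [0.4984, 0.1188, 0.2738]
orientation: [0.0, 0.799, -0.602, 0.0]
force: [0.3, -0.2, 0.2]
width: 0.0853
```

```bash
cat >> h.py <<'E'
from scipy.spatial.transform import Rotation as Rot
def wcap():
    s=arm.get_obs(); c=arm.capture('wrist'); T=np.eye(4)
    q=s['orientation']; T[:3,:3]=Rot.from_quat([q[1],q[2],q[3],q[0]]).as_matrix(); T[:3,3]=s['tcp_pos']
    M=np.linalg.inv(T@np.array(c['tool_from_camera'])); c2=dict(c); c2['R']=M[:3,:3]; c2['t']=M[:3,3]
    return s,c,c2,T
E
python3 - <<'E'
from h import *
s,c,c2,T=wcap(); save(c,'w1')
print(s['clock'],s['tcp_pos'].round(4),s['joint_positions'].round(3),'tooly ang',np.degrees(np.arctan2(T[1,1],T[0,1])), s['force'].round(1))
print('toolz',T[:3,2].round(3),'campos',ray(c2,(0,0))[0].round(3))
for k,z in (('key_grip',.182),('panel',.116),('key_collar',.136)):
    for r in arm.cut_out(c,k)[:1]:
        m=r['region'].astype(np.uint8); box=cv2.boxPoints(cv2.minAreaRect(cv2.findNonZero(m)))
        print(k,round(r['score'],2),np.round(r['location']),onz(c2,r['location'],z).round(4),np.array([onz(c2,p,z)[:2] for p in box]).round(4).tolist())
f=cv2.cvtColor(c['frame'],cv2.COLOR_RGB2HSV)
m=(((f[...,0]<8)|(f[...,0]>172))&(f[...,1]>180)&(f[...,2]>80)).astype(np.uint8)
n,l,st,ce=cv2.connectedComponentsWithStats(m); i=1+np.argmax(st[1:,4]); print('red',st[i],ce[i])
E
```

```text
3.2 [0.4984 0.1188 0.2738] [ 0.551  0.147 -0.143  0.    -1.282 -0.272] tooly ang -164.00998940152232 [ 0.3 -0.2  0.2]
toolz [-0. -0. -1.] campos [0.515 0.054 0.445]
key_grip 0.96 [305. 216.] [0.5045 0.1115 0.182 ] [[0.5215, 0.0777], [0.5049, 0.0729], [0.4826, 0.1494], [0.5006, 0.1546]]
panel 0.7 [328. 161.] [0.4964 0.0794 0.116 ] [[0.6508, 0.1749], [0.6005, -0.037], [0.3552, -0.0128], [0.3629, 0.2252]]
key_collar 0.69 [326. 160.] [0.4994 0.0773 0.136 ] [[0.6424, 0.1676], [0.595, -0.0313], [0.3648, -0.0083], [0.3724, 0.2151]]
red [ 296  158   22  120 2420] [306.87231405 217.13760331]
```

View pics/w1.png

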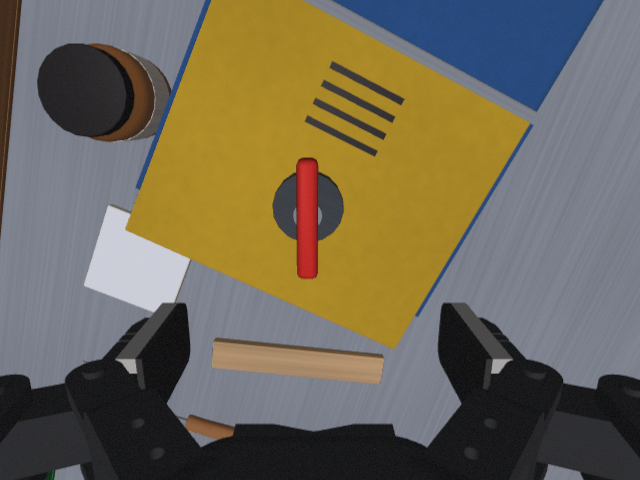

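The wrist view shows the red bar vertical in the image, from (307,158) to (307,278), so it lies square to the jaws. The collar is at about (308,207). Next I'll check the collar centre.

```bash
python3 - <<'E'
from h import *
s,c,c2,T=wcap()
print('tcp grasp proj', proj(c2,s['tcp_pos']-[0,0,.1]), proj(c2,[.498,.1188,.182]))
g=c['frame'].max(2); m=((g<85)).astype(np.uint8); m[:150]=0;m[260:]=0;m[:,:255]=0;m[:,360:]=0
p=cv2.findNonZero(m); (e,r)=cv2.minEnclosingCircle(p); print('collar',e,r,onz(c2,e,.136).round(4), 'diam',2*r/c['fx']*(.445-.136))
print('bar top mid', onz(c2,(307.3,218),.182).round(4), onz(c2,(307.3,158),.182).round(4),onz(c2,(307.3,278),.182).round(4))
E
```

```text
tcp grasp proj [np.float64(311.15521081054465), np.float64(225.90880569017426)] [np.float64(311.2961445068265), np.float64(229.81947175976185)]
collar (308.71484375, 199.9936065673828) 41.54001235961914 [0.5033 0.1086 0.136 ] diam 0.06135443326238647
bar top mid [0.5026 0.1119 0.182 ] [0.5129 0.0752 0.182 ] [0.4915 0.1517 0.182 ]
```

Emit:
apply_moves(
  dr=[
    [0,0,0],
    [0,0,0],
    [0,0,0],
    [0,0,0],
    [0,0,0],
    [0,0,0],
    [0,0,0],
    [0,0,0],
  ],
  travel=[
    [0.3,-0.4,-4],
    [0,0,-4],
    [0,0,-3],
    [0,0,-1],
    [0,0,0],
    [0,0,0],
    [0,0,0],
    [0,0,0],
  ],
  claw=[-1,-1,-1,-1,0.3,1,1,1],
)

```text
clock: 4.45
tcp_pos: [0.5023, 0.1153, 0.1547]
orientation: [-0.001, 0.799, -0.602, 0.001]
force: [1.8, 0.1, 2.1]
width: 0.0126
```

Emit:
apply_moves(
  dr=[
    [0,0,0],
    [0,0,0],
    [0,0,0],
    [0,0,0],
  ],
  travel=[
    [0,0,0],
    [0,0,0],
    [0,0,0],
    [0,0,0],
  ],
  claw=[1,1,1,1],
)

```text
clock: 4.95
tcp_pos: [0.5017, 0.115, 0.1539]
orientation: [-0.0, 0.799, -0.602, 0.0]
force: [0.4, 0.7, 3.8]
width: -0.0002
```

```bash
cat > st.py <<'E'
from h import *
s=arm.get_obs(); q=s['orientation']; M=Rot.from_quat([q[1],q[2],q[3],q[0]]).as_matrix()
print(round(float(s['clock']),2),s['tcp_pos'].round(4),s['joint_positions'].round(3),'F',s['force'].round(1),'T',s['torque'].round(2),'w',round(float(s['width']),4),'yaw',np.degrees(np.arctan2(M[1,1],M[0,1])).round(1),'z',M[:,2].round(3))
E
python3 st.py
```

```text
4.95 [0.5017 0.115  0.1539] [ 0.541  0.242 -0.334  0.    -0.994 -0.262] F [0.4 0.7 3.8] T [0.06 0.06 0.04] w -0.0002 yaw -164.0 z [ 0.001  0.    -1.   ]
```

The jaws closed to zero, so they didn't hold the bar. Looking.

```bash
python3 - <<'E'
from h import *
s,c,c2,T=wcap(); d=arm.capture('side')
save(c,'w2'); a=cv2.resize(d['frame'][190:340,240:420],(540,450)); b=cv2.resize(c['frame'],(0,0),fx=.5,fy=.5)
o=np.zeros((450,790+70,3),np.uint8)[:,:800]; b=c['frame'][160:480:1,190:450]; o[:450,:540]=a; o[:320,540:800]=b
cv2.imwrite('pics/m2.png',o[:,:,::-1])
E
```

```text
(no output)
```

View pics/m2.png

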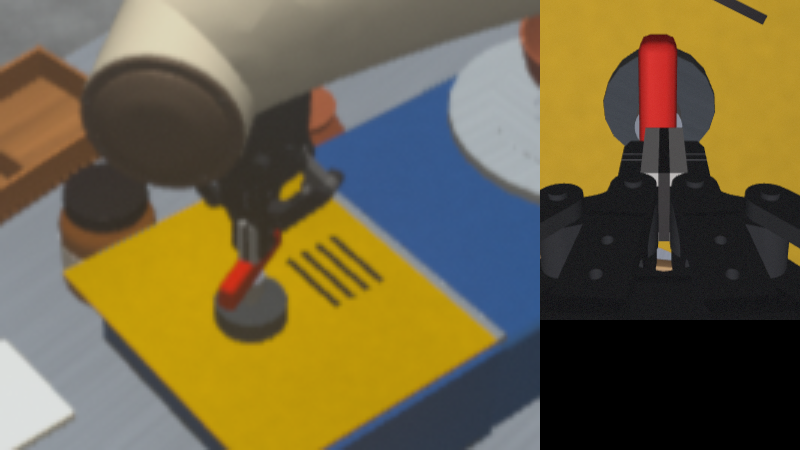

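```bash
python3 - <<'E'
from h import *
s,c,c2,T=wcap(); d=arm.capture('side')
p=s['tcp_pos']; im=d['frame'].copy()
for X,col in((p,(0,255,0)),(p+[0,0,.019],(0,0,255)),(p+[0,0,.028],(255,255,255))):
    u=proj(d,X); print(np.round(u,1)); cv2.circle(im,tuple(int(round(x)) for x in u),1,col,-1)
for n,r in (('key_grip',arm.cut_out(d,'key_grip')),):
    for q in r[:1]: print(n,q['score'],q['location'],cv2.minAreaRect(cv2.findNonZero(q['region'].astype(np.uint8))))
a=cv2.resize(im[220:320,280:380],(600,600),interpolation=cv2.INTER_CUBIC)
cv2.imwrite('pics/m3.png',a[:,:,::-1])
E
```

```text
[324.  284.5]
[324.  278.2]
[324.  275.2]
key_grip 0.75 [318.8, 283.4] ((324.2500305175781, 281.2500305175781), (12.020814895629883, 29.698484420776367), 45.0)
```

View pics/m3.png

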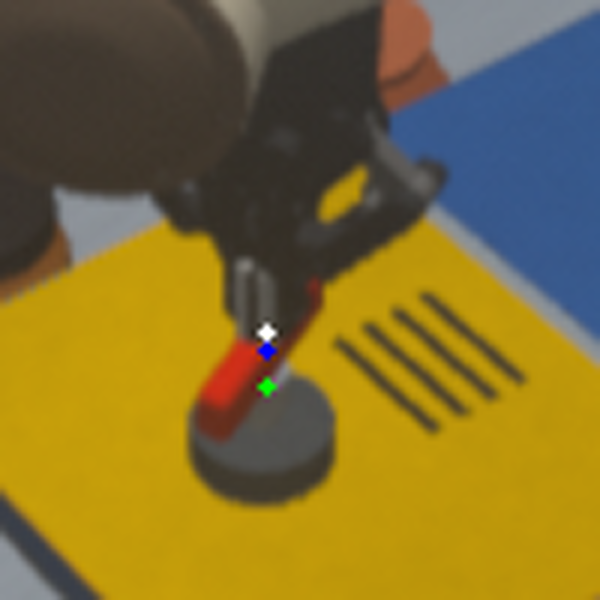

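```bash
python3 - <<'E'
from h import *
s,c,c2,T=wcap(); p=s['tcp_pos']
for dz in (0,.01,.019,.028,.035,.04,.05): print(dz,np.round(proj(c2,p+[0,0,dz]),1))
for X in ([.5129,.0752,.182],[.4915,.1517,.182],[.502,.114,.136]): print(X,np.round(proj(c2,X),1))
print(np.array(c['tool_from_camera']).round(3))
x,y,w,h=190,160,260,320
cv2.imwrite('pics/m4.png',cv2.resize(c['frame'][180:440,220:420],(600,780))[:600,:,::-1])
E
python3 st.py
```

```text
0 [309.3 280.9]
0.01 [309.1 289.7]
0.019 [308.8 298.6]
0.028 [308.5 308.4]
0.035 [308.3 316.9]
0.04 [308.1 323.4]
0.05 [307.7 337.9]
[0.5129, 0.0752, 0.182] [308.5 198.5]
[0.4915, 0.1517, 0.182] [307.9 397.2]
[0.502, 0.114, 0.136] [309.6 265.2]
[[-0.    -0.964 -0.267  0.067]
 [ 1.    -0.    -0.     0.002]
 [ 0.    -0.267  0.964 -0.171]
 [ 0.     0.     0.     1.   ]]
5.25 [0.5016 0.115  0.1538] [ 0.541  0.242 -0.334  0.    -0.994 -0.262] F [-0.   0.5  3.6] T [ 0.14 -0.02  0.01] w 0.0002 yaw -164.0 z [ 0.  0. -1.]
```

View pics/m4.png

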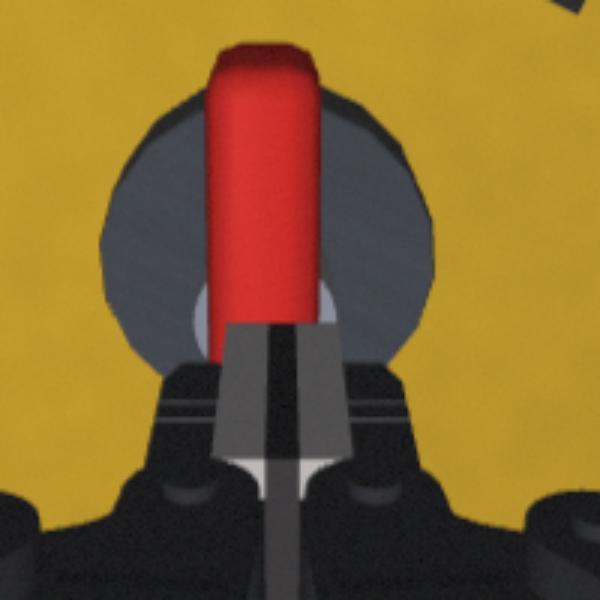

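The fingertips end at crop (280,325), on top of the bar, about 30 mm short of the reported TCP. The contact force of about 3.6 N up fits the tips resting on the bar top, and the bar itself is where I measured it. I'll raise, open, go about 32 mm lower and close again.

Emit:
apply_moves(
  dr=[
    [0,0,0],
    [0,0,0],
    [0,0,0],
    [0,0,0],
    [0,0,0],
    [0,0,0],
    [0,0,0],
    [0,0,0],
  ],
  travel=[
    [0,0,1],
    [0,0,0],
    [0,0,0],
    [0,0,0],
    [0,0,-1],
    [0,0,-1],
    [0,0,-1],
    [0,0,0],
  ],
  claw=[-1,-1,-1,-1,-1,-1,-1,-1],
)

```text
clock: 6.25
tcp_pos: [0.5007, 0.1145, 0.1324]
orientation: [0.001, 0.799, -0.602, -0.001]
force: [0.8, 0.4, -0.5]
width: 0.0853
```

```bash
python3 st.py; python3 - <<'E'
from h import *
s,c,c2,T=wcap(); cv2.imwrite('pics/w5.png',c['frame'][:,:,::-1])
E
```

```text
6.25 [0.5007 0.1145 0.1324] [ 0.541  0.265 -0.364 -0.    -0.945 -0.262] F [ 0.8  0.4 -0.5] T [-0.03 -0.07 -0.02] w 0.0853 yaw -164.0 z [-0.003 -0.001 -1.   ]
```

View pics/w5.png

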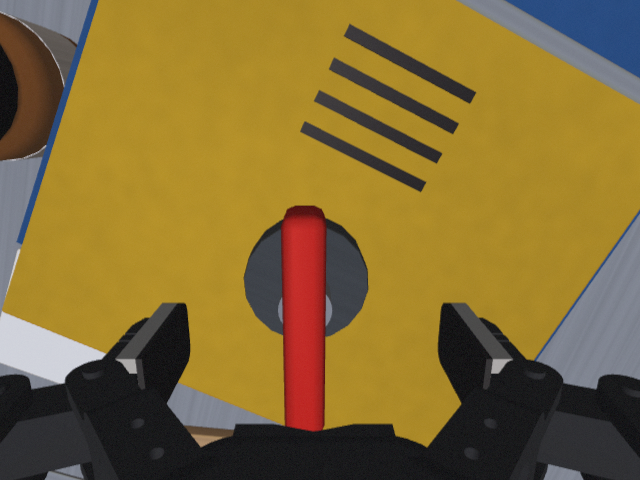

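The wrist view shows the bar at column 304 between pads centred on column 314. I'll shift 3 mm toward the bar, go down 1 cm more, and close.

Emit:
apply_moves(
  dr=[
    [0,0,0],
    [0,0,0],
    [0,0,0],
    [0,0,0],
    [0,0,0],
    [0,0,0],
    [0,0,0],
  ],
  travel=[
    [0.3,0.1,-0.5],
    [0,0,-0.5],
    [0,0,0],
    [0,0,0],
    [0,0,0],
    [0,0,0],
    [0,0,0],
  ],
  claw=[-1,-1,1,1,1,1,1],
)

```text
clock: 7.18
tcp_pos: [0.5041, 0.1158, 0.1241]
orientation: [0.0, 0.799, -0.602, -0.0]
force: [-2.4, 0.6, 3.1]
width: 0.0169
```

```bash
python3 st.py
```

```text
7.17 [0.5041 0.1158 0.1241] [ 0.54   0.279 -0.368 -0.    -0.924 -0.261] F [-2.4  0.6  3.1] T [ 0.03  0.71 -0.01] w 0.0169 yaw -164.0 z [-0.001 -0.    -1.   ]
```

Emit:
apply_moves(
  dr=[
    [0,0,0],
    [0,0,0],
    [0,0,0],
  ],
  travel=[
    [0,0,0],
    [0,0,0],
    [0,0,0],
  ],
  claw=[1,1,1],
)

```text
clock: 7.55
tcp_pos: [0.5041, 0.1158, 0.1237]
orientation: [0.0, 0.799, -0.602, -0.0]
force: [-3.3, 0.7, 3.9]
width: 0.0171
```

Emit:
apply_moves(
  dr=[
    [0,0,0],
    [0,0,0],
    [0,0,0],
    [0,0,0],
  ],
  travel=[
    [0,0,-0.1],
    [0,0,-0.1],
    [0,0,0],
    [0,0,0],
  ],
  claw=[1,1,1,1],
)

```text
clock: 8.05
tcp_pos: [0.5042, 0.1158, 0.1222]
orientation: [0.0, 0.799, -0.602, -0.0]
force: [-5.4, -0.9, 7.1]
width: 0.0164
```

```bash
python3 st.py
```

```text
8.05 [0.5042 0.1158 0.1222] [ 0.54   0.281 -0.37   0.    -0.92  -0.261] F [-5.4 -0.9  7.1] T [-0.07  1.45  0.03] w 0.0164 yaw -164.0 z [-0. -0. -1.]
```

Emit:
apply_moves(
  dr=[
    [0,0,-0.06],
    [0,0,-0.06],
    [0,0,-0.06],
    [0,0,-0.06],
    [0,0,0],
    [0,0,0],
  ],
  travel=[
    [-0.1,0,-0.1],
    [0,0,0],
    [0,0,0],
    [0,0,0],
    [0,0,0],
    [0,0,0],
  ],
  claw=[1,1,1,1,1,1],
)

```text
clock: 8.8
tcp_pos: [0.5044, 0.1159, 0.1219]
orientation: [-0.001, 0.721, -0.693, 0.001]
force: [-3.0, -2.1, 7.5]
width: 0.0169
```

```bash
python3 st.py
```

```text
8.8 [0.5044 0.1159 0.1219] [ 0.541  0.281 -0.373  0.001 -0.915 -0.502] F [-3.  -2.1  7.5] T [-0.36  1.01 -0.05] w 0.0169 yaw -177.7 z [ 0.002  0.    -1.   ]
```

Emit:
apply_moves(
  dr=[
    [0,0,-0.07],
    [0,0,-0.07],
    [0,0,-0.07],
    [0,0,-0.07],
    [0,0,0],
    [0,0,0],
  ],
  travel=[
    [0,0,-0.1],
    [0,0,-0.1],
    [0,0,0],
    [0,0,0],
    [0,0,0],
    [0,0,0],
  ],
  claw=[1,1,1,1,1,1],
)

```text
clock: 9.55
tcp_pos: [0.5047, 0.1159, 0.1195]
orientation: [0.001, -0.617, 0.787, -0.001]
force: [-1.7, -1.2, 5.2]
width: 0.0168
```

```bash
python3 st.py; python3 - <<'E'
from h import *
s,c,c2,T=wcap(); d=arm.capture('side')
a=cv2.resize(d['frame'][220:320,280:380],(400,400),interpolation=cv2.INTER_CUBIC); b=cv2.resize(c['frame'][180:440,210:410],(400,520))
o=np.zeros((520,800,3),np.uint8); o[:400,:400]=a;o[:,400:]=b; cv2.imwrite('pics/m6.png',o[:,:,::-1])
E
```

```text
9.55 [0.5047 0.1159 0.1195] [ 0.54   0.284 -0.376  0.002 -0.909 -0.782] F [-1.7 -1.2  5.2] T [-0.48  0.51 -0.03] w 0.0168 yaw 166.2 z [ 0.003  0.    -1.   ]
```

View pics/m6.png

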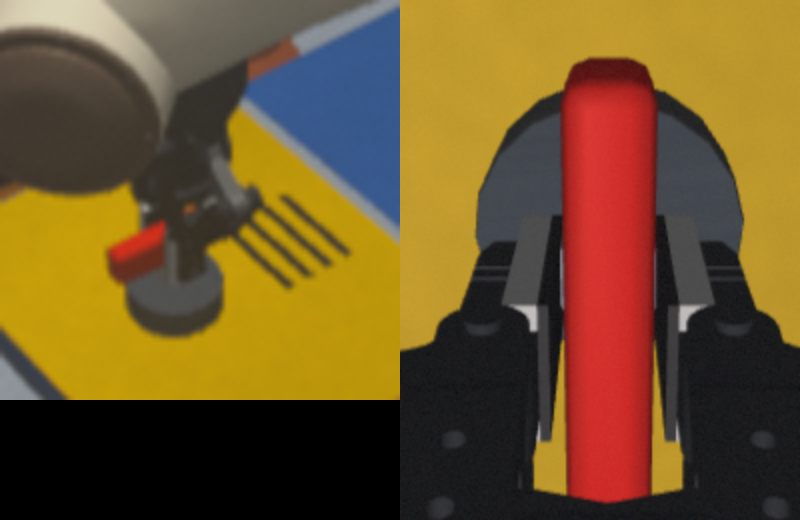

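The jaws hold the key: in the wrist crop, pads at columns 540–680 straddle the bar, which followed the turn. z has dropped past 2 mm. I'll press to the bottom.

Emit:
apply_moves(
  dr=[
    [0,0,0],
    [0,0,0],
    [0,0,0],
    [0,0,0],
    [0,0,0],
  ],
  travel=[
    [0,0,-0.1],
    [0,0,-0.1],
    [0,0,-0.1],
    [0,0,-0.1],
    [0,0,0],
  ],
  claw=[1,1,1,1,1],
)

```text
clock: 10.28
tcp_pos: [0.5047, 0.1159, 0.1161]
orientation: [0.001, -0.617, 0.787, -0.001]
force: [-2.8, -1.6, 8.5]
width: 0.0166
```

```bash
python3 st.py
```

```text
10.28 [0.5047 0.1159 0.1161] [ 0.54   0.288 -0.38   0.002 -0.901 -0.782] F [-2.8 -1.6  8.5] T [-0.46  0.88  0.04] w 0.0166 yaw 166.2 z [ 0.003  0.    -1.   ]
```

Emit:
apply_moves(
  dr=[
    [0,0,-0.1],
    [0,0,-0.1],
    [0,0,-0.1],
    [0,0,-0.1],
    [0,0,-0.1],
    [0,0,-0.1],
    [0,0,0],
  ],
  travel=[
    [0,0,-0.1],
    [0,0,0],
    [0,0,0],
    [0,0,0],
    [0,0,0],
    [0,0,0],
    [0,0,0],
  ],
  claw=[1,1,1,1,1,1,1],
)

```text
clock: 11.15
tcp_pos: [0.5053, 0.1157, 0.116]
orientation: [0.002, -0.357, 0.934, -0.001]
force: [-3.3, -2.3, 12.1]
width: 0.017
```

```bash
python3 st.py
```

```text
11.15 [0.5053 0.1157 0.116 ] [ 0.54   0.288 -0.38   0.003 -0.899 -1.382] F [-3.3 -2.3 12.1] T [-0.81  0.94  0.06] w 0.017 yaw 131.9 z [ 0.004 -0.    -1.   ]
```

Emit:
apply_moves(
  dr=[
    [0,0,-0.1],
    [0,0,-0.1],
    [0,0,-0.1],
    [0,0,-0.1],
    [0,0,-0.1],
    [0,0,-0.1],
    [0,0,0],
  ],
  travel=[
    [0,0,0],
    [0,0,0],
    [0,0,0],
    [0,0,0],
    [0,0,0],
    [0,0,0],
    [0,0,0],
  ],
  claw=[1,1,1,1,1,1,1],
)

```text
clock: 12.02
tcp_pos: [0.5055, 0.1152, 0.116]
orientation: [0.002, -0.065, 0.998, -0.001]
force: [-2.2, -4.5, 11.3]
width: 0.0167
```

```bash
python3 st.py
```

```text
12.03 [0.5055 0.1152 0.116 ] [ 0.54   0.288 -0.381  0.004 -0.899 -1.982] F [-2.2 -4.5 11.3] T [-1.42  0.62  0.08] w 0.0167 yaw 97.5 z [ 0.004 -0.001 -1.   ]
```

Emit:
apply_moves(
  dr=[
    [0,0,-0.1],
    [0,0,-0.1],
    [0,0,-0.1],
    [0,0,-0.1],
    [0,0,-0.1],
    [0,0,-0.1],
    [0,0,0],
  ],
  travel=[
    [0,0,0],
    [0,0,0],
    [0,0,0],
    [0,0,0],
    [0,0,0],
    [0,0,0],
    [0,0,0],
  ],
  claw=[1,1,1,1,1,1,1],
)

```text
clock: 12.9
tcp_pos: [0.5053, 0.1146, 0.1161]
orientation: [0.002, 0.232, 0.973, -0.001]
force: [-1.0, -6.0, 12.0]
width: 0.0167
```

```bash
python3 st.py
```

```text
12.9 [0.5053 0.1146 0.1161] [ 0.539  0.288 -0.381  0.005 -0.9   -2.582] F [-1. -6. 12.] T [-1.82  0.66  0.05] w 0.0167 yaw 63.1 z [ 0.004 -0.002 -1.   ]
```

```bash
python3 - <<'E'
from h import *
s,c,c2,T=wcap(); d=arm.capture('side'); print([arm.get_obs()['torque'][2].round(3)])
a=cv2.resize(d['frame'][220:320,280:380],(400,400),interpolation=cv2.INTER_CUBIC); b=cv2.resize(c['frame'][180:440,210:410],(400,520))
o=np.zeros((520,800,3),np.uint8); o[:400,:400]=a;o[:,400:]=b; cv2.imwrite('pics/m7.png',o[:,:,::-1])
E
```

```text
[np.float64(0.061)]
```

View pics/m7.png

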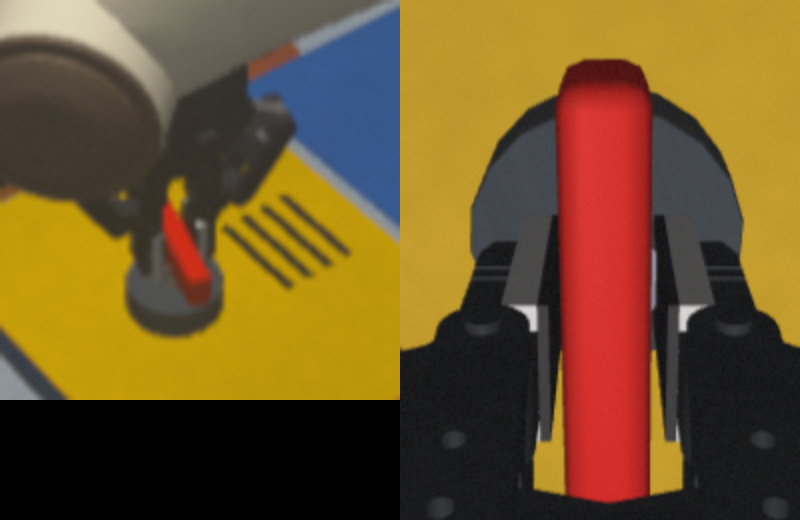

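The bar has followed the gripper through the whole turn. I'll finish the turn within the last joint's range.

Emit:
apply_moves(
  dr=[
    [0,0,-0.1],
    [0,0,-0.1],
    [0,0,-0.1],
    [0,0,0],
  ],
  travel=[
    [0,0,0],
    [0,0,0],
    [0,0,0],
    [0,0,0],
  ],
  claw=[1,1,1,1],
)

```text
clock: 13.5
tcp_pos: [0.5056, 0.1136, 0.1163]
orientation: [0.003, 0.373, 0.928, -0.002]
force: [-0.0, -9.2, 11.5]
width: 0.017
```

```bash
python3 st.py
```

```text
13.5 [0.5056 0.1136 0.1163] [ 0.539  0.288 -0.381  0.008 -0.901 -2.879] F [-0.  -9.2 11.5] T [-3.2   0.13  1.02] w 0.017 yaw 46.2 z [ 0.004 -0.005 -1.   ]
```

Emit:
apply_moves(
  dr=[
    [0,0,-0.07],
    [0,0,-0.07],
    [0,0,0],
  ],
  travel=[
    [0,0,0],
    [0,0,0],
    [0,0,0],
  ],
  claw=[1,1,1],
)

```text
clock: 13.88
tcp_pos: [0.5043, 0.1144, 0.1166]
orientation: [0.002, 0.435, 0.9, -0.002]
force: [-5.3, -5.5, 17.2]
width: 0.0166
```

```bash
python3 st.py
```

```text
13.88 [0.5043 0.1144 0.1166] [ 0.541  0.287 -0.381  0.007 -0.904 -3.015] F [-5.3 -5.5 17.2] T [-1.77  1.96  2.02] w 0.0166 yaw 38.4 z [ 0.002 -0.005 -1.   ]
```

The torque rose to 1 and then 2 N m at the end, so the latch is at its hard stop and open. I'll ease back, let the key rise, release and lift away.

Emit:
apply_moves(
  dr=[
    [0,0,0.1],
    [0,0,0.1],
    [0,0,0],
    [0,0,0],
    [0,0,0],
    [0,0,0],
    [0,0,0],
    [0,0,0],
  ],
  travel=[
    [0,0,0],
    [0,0,0.3],
    [0,0,0.4],
    [0,0,0.4],
    [0,0,0],
    [0,0,0],
    [0,0,0],
    [0,0,0],
  ],
  claw=[1,1,1,1,-1,-1,-1,-1],
)

```text
clock: 14.88
tcp_pos: [0.5036, 0.1162, 0.1247]
orientation: [0.0, 0.348, 0.938, 0.0]
force: [0.4, 0.1, 0.3]
width: 0.0852
```

```bash
python3 st.py
```

```text
14.88 [0.5036 0.1162 0.1247] [ 0.541  0.277 -0.369 -0.    -0.924 -2.822] F [0.4 0.1 0.3] T [-0.03  0.01 -0.07] w 0.0852 yaw 49.3 z [ 0.  0. -1.]
```

The jaws are open and the key is released. Next I'll rise, turn the jaws along the hinge axis and move out beyond the lip, with the gripper shut.

Emit:
apply_moves(
  dr=[
    [0,0,0],
    [0,0,0],
    [0,0,0.177],
    [0,0,0.177],
    [0,0,0.177],
    [0,0,0.177],
    [0,0,0.177],
    [0,0,0.177],
  ],
  travel=[
    [0,0,5],
    [0,0,5],
    [0.3,1.5,1.5],
    [0.3,1.5,1.5],
    [0.3,1.5,1.5],
    [0.3,1.5,1.5],
    [0.3,1.5,1.5],
    [0.3,1.5,0],
  ],
  claw=[-1,-1,1,1,1,1,1,1],
)

```text
clock: 15.88
tcp_pos: [0.5221, 0.2069, 0.3012]
orientation: [0.002, -0.178, 0.984, 0.001]
force: [-0.1, 0.1, -0.7]
width: -0.0001
```

Emit:
apply_moves(
  dr=[
    [0,0,0.176],
    [0,0,0.176],
    [0,0,0.176],
    [0,0,0.176],
    [0,0,0.176],
    [0,0,0.175],
    [0,0,0],
    [0,0,0],
  ],
  travel=[
    [0.2,1.6,0],
    [0.2,1.6,0],
    [0.2,1.6,0],
    [0.2,1.6,0],
    [0.2,1.6,0],
    [0.2,1.6,0],
    [0,0,0],
    [0,0,0],
  ],
  claw=[1,1,1,1,1,1,1,1],
)

```text
clock: 16.88
tcp_pos: [0.5333, 0.3016, 0.2996]
orientation: [-0.0, -0.646, 0.763, -0.0]
force: [1.1, 0.6, -0.8]
width: 0.0001
```

```bash
python3 st.py; python3 - <<'E'
from h import *
c=arm.capture('side')
r=arm.cut_out(c,'key_grip')[:1]
for q in r: print(q['score'],np.round(q['location']),onz(c,q['location'],.171).round(4))
print('expected up', np.round(proj(c,[.503,.115,.171]),1),'down',np.round(proj(c,[.503,.115,.163]),1))
E
```

```text
16.88 [0.5333 0.3016 0.2996] [ 0.779  0.317  0.144  0.    -1.399 -0.945] F [ 1.1  0.6 -0.8] T [ 0.01  0.   -0.02] w 0.0001 yaw 170.5 z [-0. -0. -1.]
0.56 [323. 280.] [0.5001 0.1201 0.171 ]
expected up [323.5 278.5] down [323.5 281.1]
```

Emit:
apply_moves(
  dr=[
    [-0.161,0.027,0],
    [-0.161,0.027,0],
    [-0.161,0.027,0],
    [-0.161,0.027,0],
    [-0.161,0.027,0],
    [-0.161,0.027,0],
    [-0.161,0.027,0],
    [-0.161,0.027,0],
  ],
  travel=[
    [0,-1,0],
    [0,-1,0],
    [0,-1,0],
    [0,-1,0],
    [0,-1,0],
    [0,0,0],
    [0,0,0],
    [0,0,0],
  ],
  claw=[1,1,1,1,1,1,1,1],
)

```text
clock: 17.98
tcp_pos: [0.5337, 0.2521, 0.2999]
orientation: [-0.465, -0.512, 0.605, -0.394]
force: [-0.0, 0.3, -0.4]
width: 0.0003
```

```bash
python3 st.py
```

```text
17.98 [0.5337 0.2521 0.2999] [ 0.933  0.8    0.194  0.56  -2.166 -1.102] F [-0.   0.3 -0.4] T [ 1.94 -0.36 -0.02] w 0.0003 yaw 170.5 z [-0.159 -0.953 -0.258]
```

Emit:
apply_moves(
  dr=[
    [0,0,0],
    [0,0,0],
    [0,0,0],
    [0,0,0],
    [0,0,0],
    [0,0,0],
    [0,0,0],
  ],
  travel=[
    [-0.2,0,-4.4],
    [-0.2,0,-4.4],
    [-0.2,0,-4.4],
    [-0.2,0,-4.4],
    [-0.2,0,-4.4],
    [0,0,0],
    [0,0,0],
  ],
  claw=[1,1,1,1,1,1,1],
)

```text
clock: 18.85
tcp_pos: [0.5242, 0.2523, 0.0813]
orientation: [-0.463, -0.514, 0.606, -0.392]
force: [-0.7, -0.5, 1.2]
width: 0.0006
```

```bash
python3 st.py; python3 - <<'E'
from h import *
s,c,c2,T=wcap(); d=arm.capture('side'); im=d['frame'].copy(); w=c['frame'].copy()
p=s['tcp_pos']; z=T[:3,2]
H=np.array([.4825,-.0115,.11]);u=np.array([.164,.986,0]);v=np.array([.986,-.164,0])
for X,col in((p,(0,255,0)),(p-.029*z,(0,0,255)),(H+.215*u,(255,0,255)),(H+.215*u+.1*v,(255,0,255)),(H+.215*u-.125*v,(255,0,255))):
    for cam,I in((d,im),(c2,w)):
        q=proj(cam,X); cv2.circle(I,tuple(int(round(x)) for x in q),2,col,-1)
o=np.zeros((480,800,3),np.uint8); o[:,:400]=cv2.resize(im[190:370,200:350],(400,480)); o[:300,400:]=cv2.resize(w,(400,300)); cv2.imwrite('pics/m8.png',o[:,:,::-1])
E
```

```text
18.85 [0.5242 0.2523 0.0813] [ 0.952  1.014  0.094  0.462 -1.893 -1.287] F [-0.7 -0.5  1.2] T [ 1.9  -0.3  -0.01] w 0.0006 yaw 170.5 z [-0.159 -0.952 -0.263]
```

View pics/m8.png

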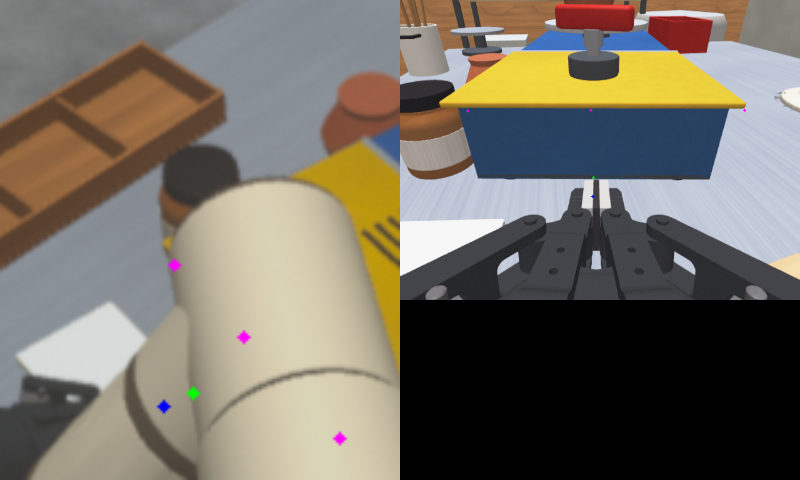

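The wrist crop shows the shut fingertips at (597,180), again about 29 mm short of the reported TCP (green dot). The lip edge is at row ≈105, within about 3 mm of my model, and the key is up. I'll go in under the lip.

Emit:
apply_moves(
  dr=[
    [0,0,0],
    [0,0,0],
    [0,0,0],
    [0,0,0],
    [0,0,0],
  ],
  travel=[
    [-0.5,-3.2,0],
    [-0.5,-3.2,0],
    [-0.2,-1.8,0],
    [-0.2,-1.6,0],
    [0,0,0],
  ],
  claw=[1,1,1,1,1],
)

```text
clock: 19.58
tcp_pos: [0.5098, 0.1534, 0.0815]
orientation: [-0.463, -0.513, 0.607, -0.392]
force: [-0.1, 0.3, -0.8]
width: -0.0
```

```bash
python3 st.py; python3 - <<'E'
from h import *
H=np.array([.4825,-.0115,.11]);u=np.array([.164,.986,0]);zt=np.array([-.159,-.952,-.263]); Z=np.array([0,0,1.])
# tip centre path: below underside by 12mm normal, radius r
s=arm.get_obs()['tcp_pos']
prev=None
for th in np.arange(0,1.86,.15):
    r=.197; P=H+r*(np.cos(th)*u+np.sin(th)*Z)+.0125*(np.sin(th)*u-np.cos(th)*Z)+.029*zt
    print(round(th,2),P.round(3), None if prev is None else ((P-prev)*100).round(1)); prev=P
E
```

```text
19.57 [0.5098 0.1534 0.0815] [ 0.882  0.918 -0.167  0.509 -1.729 -1.332] F [-0.1  0.3 -0.8] T [ 1.91 -0.31  0.02] w -0.0 yaw 170.4 z [-0.16  -0.951 -0.264]
0.0 [0.51  0.155 0.09 ] None
0.15 [0.51  0.155 0.119] [-0. -0.  3.]
0.3 [0.509 0.15  0.149] [-0.1 -0.5  2.9]
0.45 [0.508 0.141 0.177] [-0.1 -0.9  2.8]
0.6 [0.506 0.128 0.203] [-0.2 -1.3  2.6]
0.75 [0.503 0.111 0.228] [-0.3 -1.7  2.4]
0.9 [0.5   0.091 0.249] [-0.3 -2.   2.1]
1.05 [0.496 0.068 0.267] [-0.4 -2.3  1.8]
1.2 [0.492 0.043 0.281] [-0.4 -2.5  1.4]
1.35 [0.487 0.015 0.292] [-0.5 -2.7  1. ]
1.5 [ 0.482 -0.013  0.298] [-0.5 -2.9  0.6]
1.65 [ 0.477 -0.042  0.3  ] [-0.5 -2.9  0.2]
1.8 [ 0.473 -0.071  0.297] [-0.5 -2.9 -0.3]
```

Emit:
apply_moves(
  dr=[
    [0,0,0],
    [0,0,0],
    [0,0,0],
    [0,0,0],
  ],
  travel=[
    [0,0,0.5],
    [0,0,0.5],
    [0,0,0.5],
    [0,0,0],
  ],
  claw=[1,1,1,1],
)

```text
clock: 20.08
tcp_pos: [0.5099, 0.1545, 0.0946]
orientation: [-0.463, -0.514, 0.606, -0.392]
force: [1.6, 0.8, -3.7]
width: 0.0001
```

```bash
python3 st.py
```

```text
20.07 [0.5099 0.1545 0.0946] [ 0.883  0.9   -0.166  0.511 -1.746 -1.322] F [ 1.6  0.8 -3.7] T [ 2.82 -0.53  0.4 ] w 0.0001 yaw 170.6 z [-0.159 -0.952 -0.263]
```

The down-force is 3.7 N, which is only the panel's weight, so it is unlatched and rising. I'll follow the arc.

Emit:
apply_moves(
  dr=[
    [0,0,0],
    [0,0,0],
    [0,0,0],
    [0,0,0],
    [0,0,0],
    [0,0,0],
    [0,0,0],
    [0,0,0],
  ],
  travel=[
    [0,0,1.5],
    [0,-0.1,1.5],
    [0,-0.2,1.5],
    [-0.1,-0.3,1.4],
    [0,-0.4,1.4],
    [-0.1,-0.5,1.4],
    [-0.1,-0.6,1.3],
    [-0.1,-0.7,1.2],
  ],
  claw=[1,1,1,1,1,1,1,1],
)

```text
clock: 21.08
tcp_pos: [0.5053, 0.1255, 0.2076]
orientation: [-0.464, -0.514, 0.606, -0.392]
force: [-0.4, -0.4, -4.1]
width: -0.0
```

```bash
python3 st.py
```

```text
21.07 [0.5053 0.1255 0.2076] [ 0.857  0.728 -0.207  0.551 -1.854 -1.241] F [-0.4 -0.4 -4.1] T [ 2.91 -0.45 -0.2 ] w -0.0 yaw 170.5 z [-0.16  -0.952 -0.262]
```

Emit:
apply_moves(
  dr=[
    [0,0,0],
    [0,0,0],
    [0,0,0],
    [0,0,0],
    [0,0,0],
    [0,0,0],
    [0,0,0],
    [0,0,0],
  ],
  travel=[
    [-0.1,-0.8,1.2],
    [-0.1,-0.8,1.2],
    [-0.2,-0.9,1.1],
    [-0.2,-1.0,1.0],
    [-0.2,-1.1,0.9],
    [-0.2,-1.1,0.9],
    [-0.2,-1.2,0.8],
    [-0.2,-1.2,0.7],
  ],
  claw=[1,1,1,1,1,1,1,1],
)

```text
clock: 22.08
tcp_pos: [0.4912, 0.044, 0.2854]
orientation: [-0.464, -0.514, 0.606, -0.392]
force: [-0.2, 1.1, -1.6]
width: 0.0001
```

```bash
python3 st.py; python3 - <<'E'
from h import *
d=arm.capture('side'); save(d,'s9')
E
```

```text
22.07 [0.4912 0.044  0.2854] [ 0.777  0.555 -0.34   0.632 -1.859 -1.176] F [-0.2  1.1 -1.6] T [ 2.3  -0.37  0.04] w 0.0001 yaw 170.5 z [-0.16  -0.952 -0.261]
```

View pics/s9.png

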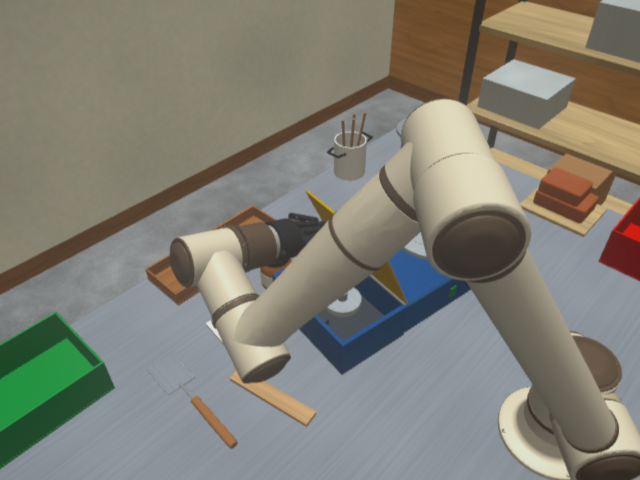

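The side view shows the panel at about 70°, with the compartment and pulley at (343,300) in sight and the forearm near the panel's near edge. I'll go another half and check clearance from the top.

Emit:
apply_moves(
  dr=[
    [0,0,0],
    [0,0,0],
    [0,0,0],
    [0,0,0],
  ],
  travel=[
    [-0.2,-1.2,0.6],
    [-0.2,-1.2,0.5],
    [-0.2,-1.2,0.4],
    [0,0,0],
  ],
  claw=[1,1,1,1],
)

```text
clock: 22.62
tcp_pos: [0.485, 0.0079, 0.3004]
orientation: [-0.465, -0.513, 0.606, -0.392]
force: [-0.3, 0.8, 1.1]
width: 0.0001
```

```bash
python3 st.py; python3 - <<'E'
from h import *
d=arm.capture('top'); e=arm.capture('side')
o=np.zeros((600,800,3),np.uint8); o[:,:400]=cv2.resize(d['frame'][170:380,210:350],(400,600)); o[:,400:]=cv2.resize(e['frame'][170:380,250:390],(400,600))
cv2.imwrite('pics/m10.png',o[:,:,::-1])
E
```

```text
22.62 [0.485  0.0079 0.3004] [ 0.736  0.503 -0.4    0.668 -1.838 -1.16 ] F [-0.3  0.8  1.1] T [ 1.88 -0.31  0.07] w 0.0001 yaw 170.4 z [-0.161 -0.952 -0.261]
```

View pics/m10.png

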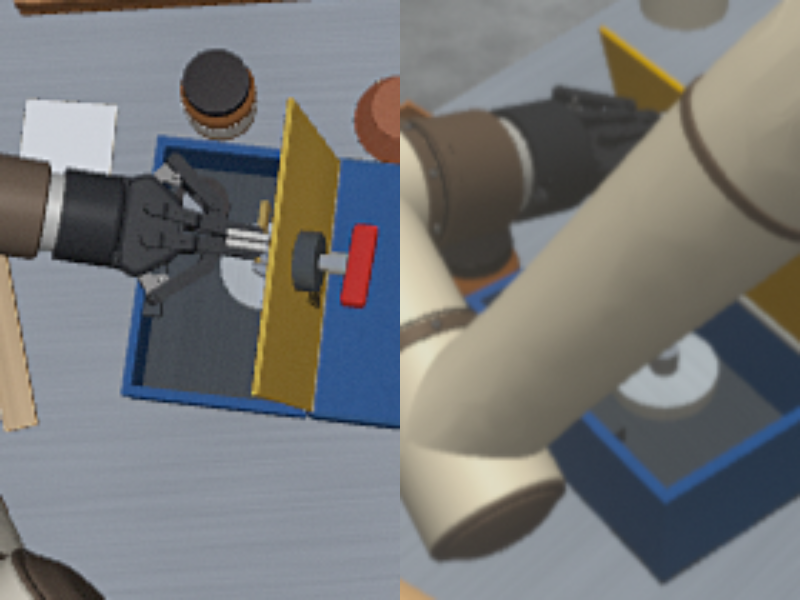

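The top view shows only the fingertips touching the panel, with the arm well clear of its edges, so I'll continue past upright.

Emit:
apply_moves(
  dr=[
    [0,0,0],
    [0,0,0],
    [0,0,0],
    [0,0,0],
    [0,0,0],
    [0,0,0],
  ],
  travel=[
    [-0.2,-1.1,0.2],
    [-0.2,-1.1,0.1],
    [-0.2,-1.1,0],
    [-0.2,-1.1,0],
    [-0.2,-1.1,0],
    [0,0,0],
  ],
  claw=[1,1,1,1,1,1],
)

```text
clock: 23.48
tcp_pos: [0.475, -0.0471, 0.3029]
orientation: [-0.465, -0.513, 0.606, -0.392]
force: [-0.3, 0.8, 0.1]
width: 0.0002
```

```bash
cat > ang.py <<'E'
from h import *
H=np.array([.4825,-.0115,.11]);u=np.array([.164,.986,0]);v=np.array([.986,-.164,0]);Z=np.array([0,0,1.])
for n in('top','side'):
    c=arm.capture(n); f=cv2.cvtColor(c['frame'],cv2.COLOR_RGB2HSV)
    Y=((f[...,0]>18)&(f[...,0]<32)&(f[...,1]>150)).astype(np.uint8); Y[:, :230]=0; Y[:,450:]=0
    best=[]
    for th in np.arange(1.2,1.96,.05):
        k=np.cos(th)*u+np.sin(th)*Z
        P=np.array([proj(c,H+a*v+b*k) for a,b in((-.125,.01),(.125,.01),(.125,.215),(-.125,.215))])
        m=np.zeros_like(Y); cv2.fillPoly(m,[P.round().astype(np.int32)],1); best.append(((m&Y).sum()/max(1,(m|Y).sum()),round(th,2)))
    print(n,Y.sum(),sorted(best)[::-1][:3])
    for r in arm.cut_out(c,'key_grip')[:1]:
        print('key px',np.round(r['location']),round(r['score'],2),[(round(th,2),np.round(proj(c,H+.13*(np.cos(th)*u+np.sin(th)*Z)+.061*(-np.sin(th)*u+np.cos(th)*Z)))) for th in(1.3,1.5,1.65,1.8)])
E
python3 st.py; python3 ang.py
```

```text
23.48 [ 0.475  -0.0471  0.3029] [ 0.667  0.449 -0.501  0.724 -1.775 -1.158] F [-0.3  0.8  0.1] T [ 1.9  -0.34 -0.04] w 0.0002 yaw 170.4 z [-0.161 -0.952 -0.262]
top 2044 [(np.float64(0.8072337042925278), np.float64(1.85)), (np.float64(0.7727666955767563), np.float64(1.8)), (np.float64(0.683526999316473), np.float64(1.9))]
key px [355. 266.] 0.62 [(1.3, array([332., 262.])), (1.5, array([343., 263.])), (1.65, array([350., 265.])), (1.8, array([357., 266.]))]
side 2168 [(np.float64(0.28022417934347477), np.float64(1.8)), (np.float64(0.27523772306890715), np.float64(1.85)), (np.float64(0.26255088195386705), np.float64(1.75))]
```

The panel is at about 1.8 rad, on its stop, with nearly zero tool force. I'll retreat along the lip direction and up.

Emit:
apply_moves(
  dr=[
    [0,0,0],
    [0,0,0],
    [0,0,0],
    [0,0,0],
    [0,0,0],
    [0,0,0],
    [0,0,0],
    [0,0,0],
  ],
  travel=[
    [0.5,3,0.5],
    [0.7,4.5,2],
    [0.7,4.5,2],
    [0.7,4.5,2],
    [0.7,4.5,2],
    [0.5,3,1],
    [0,0,0],
    [0,0,0],
  ],
  claw=[1,1,1,1,1,1,1,1],
)

```text
clock: 24.68
tcp_pos: [0.5133, 0.1938, 0.3971]
orientation: [-0.465, -0.514, 0.605, -0.392]
force: [0.3, -0.7, 0.2]
width: 0.0
```

```bash
python3 st.py; python3 ang.py; python3 - <<'E'
from h import *
H={'bowl_mid':.17,'mug_mid':.045,'glaze_mid':.05,'slat_mid':.006,'pot_mid':.047,'tile_mid':.005,'spatula_grip':.01}
for n in('top','side'):
    c=arm.capture(n); save(c,n+'9')
    for k,z in H.items():
        for r in arm.cut_out(c,k)[:1]: print(n,k,round(r['score'],2),np.round(r['location']),onz(c,r['location'],z).round(3))
E
```

```text
24.68 [0.5133 0.1938 0.3971] [ 0.9    0.635  0.104  0.62  -2.21  -1.022] F [ 0.3 -0.7  0.2] T [ 1.93 -0.27  0.  ] w 0.0 yaw 170.5 z [-0.16  -0.952 -0.261]
top 2068 [(np.float64(0.8196656050955414), np.float64(1.85)), (np.float64(0.7708871662360034), np.float64(1.8)), (np.float64(0.6946251283806916), np.float64(1.9))]
key px [355. 267.] 0.59 [(1.3, array([332., 262.])), (1.5, array([343., 263.])), (1.65, array([350., 265.])), (1.8, array([357., 266.]))]
side 1168 [(np.float64(0.1905692645980943), np.float64(1.3)), (np.float64(0.18685739830129638), np.float64(1.35)), (np.float64(0.18144273127753305), np.float64(1.25))]
key px [505. 224.] 0.55 [(1.3, array([379., 221.])), (1.5, array([388., 219.])), (1.65, array([395., 219.])), (1.8, array([400., 220.]))]
top bowl_mid 0.83 [407. 270.] [ 0.458 -0.238  0.17 ]
top mug_mid 0.96 [460. 304.] [ 0.363 -0.411  0.045]
top glaze_mid 0.88 [288. 201.] [0.701 0.077 0.05 ]
top slat_mid 0.85 [208. 289.] [0.452 0.33  0.006]
top pot_mid 0.69 [354. 207.] [ 0.671 -0.123  0.047]
top spatula_grip 0.7 [171. 273.] [0.508 0.44  0.01 ]
side mug_mid 0.92 [504. 229.] [ 0.36  -0.448  0.045]
side slat_mid 0.23 [388. 276.] [ 0.501 -0.123  0.006]
side tile_mid 0.78 [239. 338.] [0.628 0.266 0.005]
```

Every object I can compare agrees, except the pot, which may be partly hidden by the raised panel. I'll compare pixels directly.

```bash
python3 - <<'E'
import cv2,numpy as np
for n,B in(('top',dict(pot=(330,193,370,230),glaze=(270,185,302,221),slat=(196,250,226,324),tile=(213,202,254,240),spat=(160,205,192,303),bowl=(385,243,435,293),mug=(443,278,484,324))),('side',dict(spat=(145,355,240,450),bowl=(408,186,466,232),mug=(474,210,520,255),pot=(318,215,358,255)))):
    a=cv2.imread(f'pics/{n}0.png').astype(int);b=cv2.imread(f'pics/{n}9.png').astype(int)
    for k,(x0,y0,x1,y1) in B.items():
        d=np.abs(a-b)[y0:y1,x0:x1].max(2)>40
        xs=np.where(d.any(0))[0]+x0; ys=np.where(d.any(1))[0]+y0
        print(n,k,round(d.mean(),3),(xs.min(),xs.max(),ys.min(),ys.max()) if len(xs) else '')
E
```

```text
top pot 0.116 (np.int64(330), np.int64(351), np.int64(209), np.int64(229))
top glaze 0.016 (np.int64(270), np.int64(283), np.int64(219), np.int64(220))
top slat 0.0 
top tile 0.058 (np.int64(213), np.int64(253), np.int64(217), np.int64(239))
top spat 0.389 (np.int64(160), np.int64(191), np.int64(205), np.int64(262))
top bowl 0.0 
top mug 0.0 
side spat 0.144 (np.int64(145), np.int64(187), np.int64(355), np.int64(399))
side bowl 0.902 (np.int64(408), np.int64(465), np.int64(186), np.int64(231))
side mug 0.584 (np.int64(474), np.int64(519), np.int64(210), np.int64(254))
side pot 0.959 (np.int64(318), np.int64(357), np.int64(215), np.int64(254))
```

The pot differs only where the panel now hides its lower left. Bowl, mug and slat are unchanged pixel for pixel, and the changed pixels at the jar, tile and spatula border the panel or the arm. Handing in.

```bash
python3 -c "
from rig import arm
print(arm.sign_off())"
```

```text
the job is handed in; nothing more can be done
None
```

The access panel is open and resting on its stop, the key has been let go, and the job was handed in at about 25 s.

**What I did:**
- I gripped the key, turned it about 30° until the dogs dropped in, and pressed it down about 8 mm.
- I turned it clockwise until the torque jumped from under 0.1 to 2 N m, which is the latch's hard stop.
- I eased the key up and released it. I then pushed the panel up from under its lip with shut fingertips, until it went past upright and fell onto its stop.
- The arm backed away after that.

**Last checks:**
- **Panel:** the top camera puts it at about 1.8–1.85 rad with the arm clear and close to zero tool force.
- **Objects:** bowl, mug and slat match the first top picture exactly. The pot, jar and tile differ only at pixels beside the panel or the arm.

**What disagreed or stayed uncertain:**
- **Fingertips:** they end about 29 mm short of the reported TCP. My first close therefore shut on top of the key bar, pressing it with about 4 N. I corrected for this before gripping again.
- **Grip width:** it read 17 mm on a 14 mm bar, so the fingertips probably held the stem, though the bar followed the whole turn.
- **Driving torque:** it read about 0.06 N m while turning, against the stated 0.12.
- **Final view:** the arm hid part of the spatula, the side camera could not confirm the panel angle, and its final key detection was false. The key being up rests on the side and wrist views taken before the swing and on the top view.

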